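# Load the filter canister into its carrier and hang the carrier to drain

### The job

Stand the loose hex-footed filter canister upright in the empty six-sided pocket of the aluminium carrier until it drops fully home, while the carrier stands on the bench. Then take the carrier by its handle and hang it on the hook of the draining stand, under the lamp, so that it hangs freely from the handle opening over the drip tray with the canister still seated. Leave the round-footed canister, the pump module and the other loose things on the bench where they are.

Things in the scene. Friction and masses are not known exactly. Their poses are not given: they have to be found in the camera images.
- carrier: Loose aluminium carrier, 0.6 kg. Origin: centre of underside; x along the handle, z up. Base 130 (x) x 200 (y) x 8 mm. Open six-sided pocket at +y; the one at -y holds a fixed canister, top at 103 mm. Across the middle, in the x-z plane, an arch: posts at x = +-50 mm carry a handle plate 112 mm long, 16 mm thick (y), top edge at 205 mm. Loaded, it balances under mid-plate
- carrier_pocket (a point): centre of the floor of the carrier's empty six-sided pocket, 8 mm above the underside, 62 mm to +y of the handle plate. Pocket 64 mm across flats, walls 20 mm high, 5 mm thick, open above. Two flats face the carrier's +y and -y, corners lie along its x. Axes as the carrier
- carrier_apex (a point): the highest point of the open window under the carrier's handle plate, mid-plate, 152 mm above the underside: it rests on the hook. The window is 88 mm wide (x); its gable roof falls 30 degrees to both sides of this point. Below, free down to the canister tops (103 mm). Axes as the carrier
- carrier_grip (a point): point inside the handle plate where it is well gripped across its 16 mm thickness (fingers closing along the carrier's y): 35 mm above carrier_apex, 18 mm below the plate's top edge, in the middle of its length. Axes as the carrier
- filter_mid (a point): loose cream canister with a six-sided foot, 0.22 kg, upright, 95 mm tall; this point is on its axis, half-way up. Foot 60 mm across flats, 22 mm tall (lowest 4 mm: 57 mm across); above it a plain cylinder 48 mm in diameter to the top. Two flats face its +y and -y, corners along its x. Fully home, this point is 47.5 mm above carrier_pocket
- hook_seat (a point): top of the hook rod where the handle shall hang, 215 mm above the bench. Axes of the fixed stand: y along the level rod (12 mm round) to its free tip, z up. Post face 130 mm to -y. A tube lamp (50 mm thick, along the rod, axis 15 mm to +x and 180 mm up, ending at y = 35 mm) bars a vertical tool: tilt it 30 to 40 degrees, fingers forward (+x) and down. Drip tray below, 20 mm high
- hook_tip (a point): centre of the round end (12 mm in diameter) of the hook's upturned tip, 57 mm to +y of hook_seat; its top is 14 mm higher than the rod's top
- roundfoot_mid (a point): a similar canister, 95 mm tall and 48 mm in diameter, but with a round foot 80 mm in diameter: does not belong in the pocket, leave it. Point on its axis half-way up
- module: pump module of cream plastic, 205 mm tall, body 100 mm in diameter, flange on top 148 mm in diameter, standing; leave it. Origin: centre of its underside
- lockring: flat steel ring, 124 mm in diameter, 14 mm high, lying; leave it
- blackbox: black plastic box 85 x 50 x 24 mm, lying; leave it
- jar: amber glass jar, 68 mm in diameter, 90 mm tall, standing; leave it
- spanner: steel spanner 170 mm long, lying; leave it
- driver: screwdriver 190 mm long, lying; leave it
Mind the look-alikes: they are no part of the job. What is shaped like the part that bears filter_mid but blue is not meant.

How it is judged:
By the outcome, as a careful person would: the job done as asked, in the order asked, and still so for the second after the job is handed in, with the robot touching nothing.
It also fails if it takes over 51 s, if anything falls off the work surface, if the arm or the gripper's body presses on something with over 40 N, if the wrist force passes 120 N, or if a joint passes its speed limit or range.

### The arm

A 6-joint arm with a two-finger parallel gripper is mounted at the origin on the work surface. World frame = base frame: x ahead of the robot, y to its left, z up, the work surface at z = 0. Lengths are in mm, angles in rad, forces in N, time in s.
With the tool pointing down it reaches from about 350 to 725 mm from the base axis. Payload 6 kg.
Tool frame: the origin (TCP) lies on the centre line of the jaws, within the pads' length; the fingertips stand 25 mm ahead of it and the grasp point (between the pads) lies 6 mm ahead of it; y points along the fingers, z is the direction in which the jaws open and shut, and the axes are right-handed (so a half turn about y gives the same grasp; the last joint's range is limited). The gripper opens to 85 mm and grips with 20 to 120 N. Pads are 22 mm wide; open, the fingers measure 114 mm over their backs; the gripper's body (76 mm by 85 mm) begins 54 mm behind the grasp point. The pads swing forward as they close: fully open they stand 13 mm farther back than shut.
Start: joints at [-0.896, 0.04, 0.085, 0, -1.615, -0.334], TCP at [200.553, -565.466, 233.261] pointing down, gripper open.
Joint ranges: [-2.56, 2.56], [-1.29, 2.01], [-1.08, 1.49], [-3.29, 1.98], [-2.81, -0.18], [-2.99, 2.99]. Speed limits (rad/s): [2.57, 2.57, 3.01, 3.14, 3.14, 3.14].

### API

Orientations are given as a rotation vector (axis times angle).
In Python, from workcell import robot gives the robot as it stands. The module is installed in compiled form; this text tells all that it offers.
- The arm moves only by the tool send_rows, never from a script. Its argument "commands" is a list that holds one entry, the list of rows, each a list of 7 numbers: the opening, from -1 (shut) to 1 (fully open), then the shift along the tool's x, y, z in m, then the turn, a rotation vector about the tool's x, y, z in degrees. A call has exactly 10 rows; each row is the pose to reach, as a shift and turn from the pose commanded when the call began, along the tool's axes at that moment; what a row does not reach only later rows make up. A row lasts 1/12 s, in which the tool goes at most 41.7 mm and 7.16 degrees, less where a joint would pass 70% of its speed; a pose out of reach is approached as far as the arm can. A call with a gripper value outside its range is refused whole. The fingers move at their own pace and stop on an object; the grip force is fixed at half the most. Time passes only in rows, so rows that repeat a pose let the fingers close, or fill a call up. It gives the time, the measured TCP pose, the force and the opening at its end, in the units of the state.
- robot.observe(): the state, without advancing time (a new reading comes with each control period).
- robot.read_camera(name): name is "scene" or "top" or "wrist"; returns a dict with "image" (420x560x3 uint8, red, green, blue), "intrinsics" (3x3 intrinsics, pixels), "position" and "orientation" of the camera in the world; the wrist camera has in their place "hand_eye" (4x4, takes a point from camera to tool coordinates, whose origin is the TCP and whose axes are the tool frame's). Camera axes: x right, y down, z forward; pixel columns grow to the right and rows downward; lengths in mm; the calibration is good to about 2 mm. A picture is of the moment at which its call begins: read the wrist's pose just before it. There is no depth.
- robot.sign_off(): hands the job in, once; it reports no verdict.
The state is a dict: "t": time; "joints": joint angles; "joint_vel": joint speeds; "joint_efforts": joint torques, N m; "position": TCP position; "eef_rot": TCP orientation; "contact_force": force on the tool from outside, world axes, zero at the start; "moment": the same for the moment, N m; "width": finger opening in mm.
Only numpy, scipy, OpenCV 4.12 (cv2) and the standard library are available. Lean on these libraries where they do the work, as an engineer would, in place of code of your own. Each camera call takes 0.05 s, during which the arm holds its last target. There are 200 camera calls.

## Working session

There is one attempt and no reset: what is moved stays moved. The work goes in short steps, Python scripts to look and compute and a tool call to move; the robot and the scene stay as the last step left them, time stands still between calls to the robot, and variables do not carry over. Pictures are saved under pics/ and viewed, about 8 in all and at most 12, crops included, and the job is handed in when it is done.

Besides the shell and the picture viewer there is one more tool, called after "Request:" as name(argument=value, ...) on one line, values as JSON. send_rows: Moves the arm, as the interface text tells. Its arguments: {"type":"object","properties":{"commands":{"type":"array"}},"required":["commands"]}

```bash
mkdir -p pics
cat > h.py <<'E'
import numpy as np, cv2
from scipy.spatial.transform import Rotation as R
from workcell import robot
def cam(name):
    s=robot.observe(); c=robot.read_camera(name); K=np.array(c["intrinsics"])
    if name=="wrist":
        T=np.eye(4); T[:3,:3]=R.from_rotvec(s["eef_rot"]).as_matrix(); T[:3,3]=s["position"]
        M=T@np.array(c["hand_eye"]); P,Q=M[:3,3],M[:3,:3]
    else:
        P=np.array(c["position"]); o=np.array(c["orientation"])
        Q=o if o.shape==(3,3) else (R.from_rotvec(o) if o.size==3 else R.from_quat(o)).as_matrix()
    return dict(im=np.array(c["image"]),K=K,P=P,Q=Q)
def save(c,n): 
    cv2.imwrite(f"pics/{n}.png",c["im"][:,:,::-1]); np.savez(f"pics/{n}.npz",**c)
def load(n): return dict(np.load(f"pics/{n}.npz"))
def ray(c,u,v):
    d=c["Q"]@np.linalg.inv(c["K"])@[u,v,1]; return c["P"],d/np.linalg.norm(d)
def onz(c,u,v,z):
    p,d=ray(c,u,v); return p+d*(z-p[2])/d[2]
def proj(c,X):
    X=np.atleast_2d(X); q=(X-c["P"])@c["Q"]@c["K"].T; return q[:,:2]/q[:,2:]
def tri(*rs):
    A=sum(np.eye(3)-np.outer(d,d) for p,d in rs); b=sum((np.eye(3)-np.outer(d,d))@p for p,d in rs); return np.linalg.solve(A,b)
E
python3 - <<'E'
from h import *
print(robot.observe()); c=robot.read_camera("scene"); print({k:v for k,v in c.items() if k!="image"})
a=cam("scene");save(a,"s0");b=cam("top");save(b,"t0");w=cam("wrist");save(w,"w0")
for x in(a,b,w):print(x["P"],x["Q"].round(3).tolist())
E
```

```text
{'t': 0.0, 'joints': array([-8.96275962e-01,  4.07960736e-02,  8.37920119e-02, -4.66986228e-04,
       -1.61551721e+00, -3.33660625e-01]), 'joint_vel': array([-0.00033414, -0.00072054,  0.00070949, -0.00192292, -0.0008563 ,
       -0.00124305]), 'joint_efforts': array([ 5.93187342e-04, -3.68199527e+01,  3.47409189e+01,  6.93224207e+00,
       -5.50252647e-03, -1.74474451e-06]), 'position': array([ 200.51834447, -565.14393905,  232.27679437]), 'eef_rot': array([-1.55245492, -0.26709364,  0.26776319]), 'contact_force': array([-0.71746194, -0.16000526,  0.50863393]), 'moment': array([ 0.00644515,  0.00789704, -0.0136227 ]), 'width': 85.28720638282248}
{'intrinsics': array([[397.80379288,   0.        , 282.38205348],
       [  0.        , 397.80379288, 208.92251957],
       [  0.        ,   0.        ,   1.        ]]), 'position': array([1501.72649022, -126.91470231,  977.48192316]), 'orientation': array([-1.80792866, -1.56839662,  0.7062793 ])}
[1501.72649022 -126.91470231  977.48192316] [[0.146, 0.648, -0.747], [0.989, -0.088, 0.116], [0.01, -0.756, -0.654]]
[ 3.99399426e+02 -1.19424326e+00  1.21884344e+03] [[-0.01, -0.986, 0.168], [-1.0, 0.009, -0.011], [0.009, -0.168, -0.986]]
[ 138.44639716 -587.85270586  373.14456026] [[-0.335, 0.91, 0.245], [0.942, 0.323, 0.089], [0.002, 0.261, -0.965]]
```

View pics/s0.png

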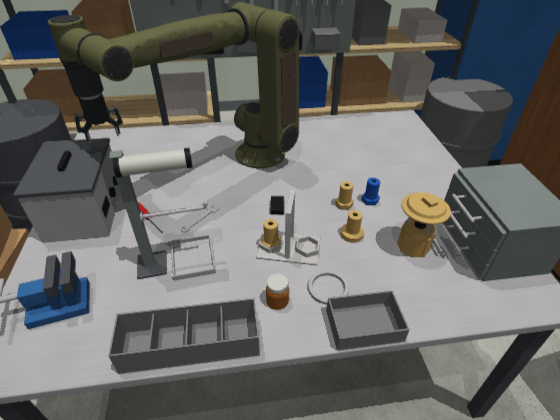

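View pics/t0.png

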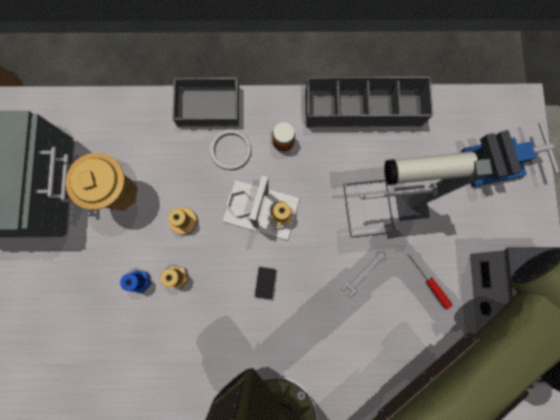

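The overview shows the carrier mid-bench (top image, about (260,210)). Its empty pocket is at (242,202) and its fixed canister at (283,212). The two loose cream canisters are at top (181,220) and (175,277), with the blue look-alike at (135,282). The hook rod ends at about (362,195). I'll enlarge these areas.

Run:
```python
from h import *
a,b=load("s0")["im"],load("t0")["im"]
r=lambda i,x,y,w,h:cv2.resize(i[y:y+h,x:x+w],(400,300),interpolation=cv2.INTER_CUBIC)
m=np.vstack([np.hstack([r(b,150,170,160,120),r(b,340,140,108,81*1)]),np.hstack([r(a,250,175,160,120),r(a,100,140,160,120)])])
cv2.imwrite("pics/z0.png",m[:,:,::-1])
```

```text
(no output)
```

View pics/z0.png

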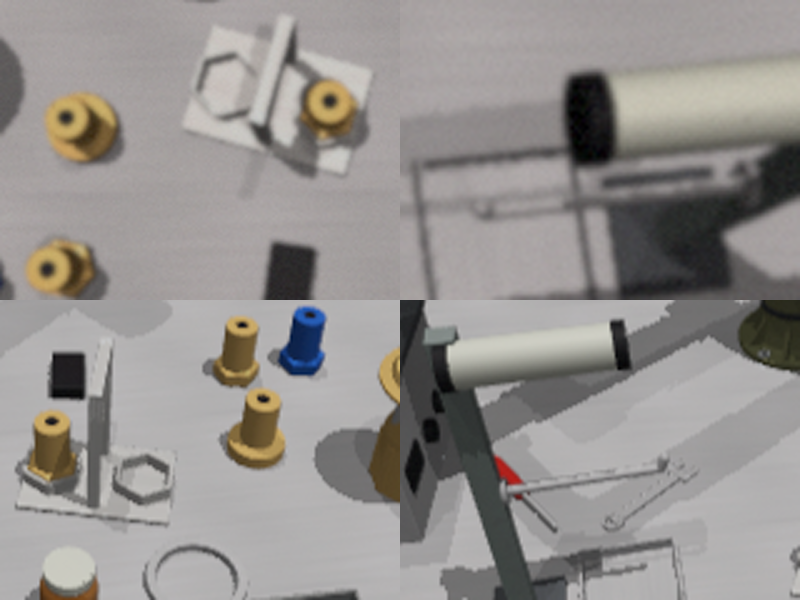

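Run:
```python
from h import *
a,b=load("s0"),load("t0")
zt=lambda x,y:(150+x/2.5,170+y/2.5); zs=lambda x,y:(250+x/2.5,175+(y-300)/2.5)
zt2=lambda x,y:(340+(x-400)/3.7037,140+y/3.7037); zs2=lambda x,y:(100+(x-400)/2.5,140+(y-300)/2.5)
p,q=onz(b,*zt(49,269),95),onz(a,*zs(240,322),95); print("filter",p,q)
print("round",onz(b,*zt(70,118),95),onz(a,*zs(263,396),95))
print("fixed",onz(b,*zt(329,101),103),onz(a,*zs(52,420),103))
C=np.array([onz(b,*zt(*k),8) for k in((208,28),(372,70),(346,174),(184,128))]);print(C.round(1),C.mean(0), [np.linalg.norm(C[i]-C[i-1]).round() for i in range(4)])
d=C[0]-C[1]+C[3]-C[2]; print("yaw of carrier y (deg from world y)",np.degrees(np.arctan2(-d[0],d[1])))
C2=np.array([onz(a,*zs(*k),8) for k in((176,452),(168,524),(16,508))]);print(C2.round(1),(C2[0]+C2[2])/2)
def t(u,v): 
    r1,r2=ray(b,*u),ray(a,*v); X=tri(r1,r2); return X.round(1),proj(b,X)-u,proj(a,X)-v
print("tip",t(zt2(482,208),zs2(664,463)))
print("collar",t(zt2(748,186),zs2(505,491)))
print("lampend c",t(zt2(588,116),zs2(622,344)))
for k in((418,168),(425,300)):print("tray",onz(b,*zt2(*k),20))
```

```text
filter [390.15814317 277.50912877  95.        ] [386.16756183 281.58796317  95.        ]
round [551.89451196 260.09087884  95.        ] [549.63316029 268.75972933  95.        ]
fixed [566.85974281 -22.23996092 103.        ] [566.82230602 -18.60611241 103.        ]
[[670.5 119.3   8. ]
 [617.8 -75.5   8. ]
 [494.9 -42.8   8. ]
 [550.6 146.5   8. ]] [583.45225254  36.8642596    8.        ] [np.float64(123.0), np.float64(202.0), np.float64(127.0), np.float64(197.0)]
yaw of carrier y (deg from world y) -15.759412760566699
[[553.  155.1   8. ]
 [679.9 116.4   8. ]
 [625.9 -74.1   8. ]] [589.40982809  40.48786434   8.        ]
tip (array([ 583.7, -216.2,  215.5]), array([[-1.10839728, -0.02926079]]), array([[-0.91823904, -0.10274671]]))
collar (array([ 598.7, -398.5,  206.7]), array([[-1.05706747,  0.04764846]]), array([[-0.88788857, -0.17652751]]))
lampend c (array([ 601.5, -238.3,  396.3]), array([[-1.09795025,  0.01920473]]), array([[-0.84014379, -0.15250031]]))
tray [ 652.43835211 -211.67575402   20.        ]
tray [ 546.3789191  -213.21890513   20.        ]
```

```bash
cat >> h.py <<'E'
import json
def frame(yaw,tilt=0,flip=False):
    """tool y = fingers: down, leaned by tilt (deg) towards local +x; jaw axis z = local y (yaw deg about world z); flip: jaw axis reversed"""
    t=np.radians(tilt); y=np.array([np.sin(t),0,-np.cos(t)]); z=np.array([0,-1. if flip else 1.,0])
    return R.from_euler("z",yaw,degrees=True).as_matrix()@np.column_stack([np.cross(y,z),y,z])
def cmd():
    try: d=json.load(open("cmd.json")); return np.array(d["p"]),np.array(d["R"])
    except FileNotFoundError: return np.array([200.553,-565.466,233.261]),R.from_rotvec(robot.observe()["eef_rot"]).as_matrix()
def rel(p,Q):
    p0,R0=cmd(); return (R0.T@(np.array(p)-p0)).round(0),np.degrees(R.from_matrix(R0.T@Q).as_rotvec()).round(1)
def sent(mm,deg):
    """record the last pose sent"""
    p0,R0=cmd(); p=p0+R0@np.array(mm,float); Q=R0@R.from_rotvec(np.radians(deg)).as_matrix()
    json.dump(dict(p=p.tolist(),R=Q.tolist()),open("cmd.json","w"))
    s=robot.observe(); print("cmd",p.round(1),"meas",s["position"].round(1),"rot err deg",np.degrees(R.from_matrix(Q.T@R.from_rotvec(s["eef_rot"]).as_matrix()).magnitude()).round(2),"t",round(s["t"],2),"F",s["contact_force"].round(1),"M",s["moment"].round(2),"w",round(s["width"],1),"q",s["joints"].round(2))
E
python3 - <<'E'
from h import *
print(cmd()[1].round(3)); print(robot.read_camera("wrist")["hand_eye"].round(3))
R0=cmd()[1]
for f in(0,1):
  for y in(-15.7,4.7): print(f,y,np.degrees(R.from_matrix(R0.T@frame(y,0,f)).as_rotvec()).round(1))
print(rel([460,-250,320],frame(-15.7)),rel([460,-250,320],frame(-15.7,0,True)),rel([350,250,330],frame(-15.7,0,True)))
E
```

```text
[[ 0.942 -0.001 -0.334]
 [ 0.334  0.001  0.942]
 [-0.    -1.     0.001]]
[[-1.00000e-03  9.65000e-01  2.61000e-01 -6.60570e+01]
 [-1.00000e-03 -2.61000e-01  9.65000e-01 -1.40625e+02]
 [ 1.00000e+00  1.00000e-03  1.00000e-03 -3.74000e-01]
 [ 0.00000e+00  0.00000e+00  0.00000e+00  1.00000e+00]]
0 -15.7 [-0.  35.2 -0. ]
0 4.7 [-0.  14.8 -0. ]
1 -15.7 [-0.000e+00 -1.448e+02  1.000e-01]
1 4.7 [-0.000e+00 -1.652e+02  1.000e-01]
(array([350., -87., 211.]), array([-0. , 35.2, -0. ])) (array([350., -87., 211.]), array([-0.000e+00, -1.448e+02,  1.000e-01])) (array([413., -96., 719.]), array([-0.000e+00, -1.448e+02,  1.000e-01]))
```

Run:
```python
from h import *
print(rel([420,-220,300],frame(60)))
```

```text
(array([322., -67., 252.]), array([ -0. , -40.5,   0. ]))
```

Request:
send_rows(commands=[[[1,0.03,-0.007,0.025,0,-5,0],[1,0.065,-0.014,0.05,0,-10,0],[1,0.1,-0.02,0.075,0,-15,0],[1,0.13,-0.027,0.1,0,-20,0],[1,0.16,-0.034,0.125,0,-25,0],[1,0.195,-0.04,0.15,0,-30,0],[1,0.225,-0.047,0.175,0,-35,0],[1,0.26,-0.054,0.2,0,-40,0],[1,0.29,-0.06,0.225,0,-40,0],[1,0.32,-0.067,0.25,0,-40,0]]])

```text
t: 1.08
position: [419.2, -220.8, 300.7]
eef_rot: [-1.415, -0.81, 0.809]
contact_force: [1.2, -1.2, -0.0]
width: 85.1
```

Run:
```python
from h import *
sent([320,-67,250],[0,-40,0]); print(rel([400,150,300],frame(74.3)),rel([388,279,250],frame(74.3)))
```

```text
cmd [ 147.  -162.9  300.3] meas [ 419.2 -220.8  300.7] rot err deg 40.0 t 1.08 F [ 1.2 -1.2 -0. ] M [-0.06 -0.15 -0.01] w 85.1 q [-0.06 -0.28 -0.08 -0.   -1.77 -0.47]
(array([ 267.,    1., -301.]), array([ 0. , 25.3,  0. ])) (array([ 396.,   51., -311.]), array([ 0. , 25.3,  0. ]))
```

Run:
```python
from h import *
Q=R.from_rotvec([-1.55245492,-0.26709364,0.26776319]).as_matrix()
json.dump(dict(p=[200.553,-565.466,233.261],R=Q.tolist()),open("cmd.json","w"))
sent([320,-67,250],[0,-40,0]); print(rel([400,150,300],frame(74.3)),rel([388,270,250],frame(74.3)))
```

```text
cmd [ 418.6 -223.   300.7] meas [ 419.2 -220.8  300.7] rot err deg 0.11 t 1.08 F [ 1.2 -1.2 -0. ] M [-0.06 -0.15 -0.01] w 85.1 q [-0.06 -0.28 -0.08 -0.   -1.77 -0.47]
(array([312.,   1., 205.]), array([ -0.1, -14.8,   0.1])) (array([409.,  51., 276.]), array([ -0.1, -14.8,   0.1]))
```

Request:
send_rows(commands=[[[1,0.034,0.003,0.0225,0,-1.5,0],[1,0.068,0.006,0.045,0,-3,0],[1,0.102,0.009,0.0675,0,-4.5,0],[1,0.136,0.012,0.09,0,-6,0],[1,0.17,0.015,0.1125,0,-7.5,0],[1,0.204,0.018,0.135,0,-9,0],[1,0.238,0.021,0.1575,0,-10.5,0],[1,0.272,0.024,0.18,0,-12,0],[1,0.306,0.027,0.2025,0,-13.5,0],[1,0.34,0.03,0.225,0,-15,0]]])

```text
t: 1.92
position: [396.3, 186.3, 270.6]
eef_rot: [-1.324, -1.011, 1.008]
contact_force: [1.0, -0.8, 0.4]
width: 85.5
```

Run:
```python
from h import *
sent([340,30,225],[0,-15,0]); print(rel([388,270,250],frame(74.3)))
c=cam("wrist"); save(c,"w1")
c["im"][:]=c["im"]; print(proj(c,[[388,279,95],[388,279,0],[602,98,8]]))
for n,(x,y) in dict(a=(388,279)).items(): cv2.circle(c["im"],tuple(int(k) for k in proj(c,[x,y,95])[0]),3,(255,0,0),-1)
cv2.imwrite("pics/w1v.png",c["im"][:,:,::-1])
```

```text
cmd [397.1 184.2 271.3] meas [396.3 186.3 270.6] rot err deg 0.15 t 1.92 F [ 1.  -0.8  0.4] M [-0.05 -0.15  0.04] w 85.5 q [ 0.9  -0.39 -0.22 -0.   -1.74 -1.17]
(array([80., 21., 32.]), array([-0.1,  0.2,  0.1]))
[[316.30568621 282.53129121]
 [308.91155626 246.29468045]
 [ 72.52952142 144.46652829]]
```

View pics/w1v.png

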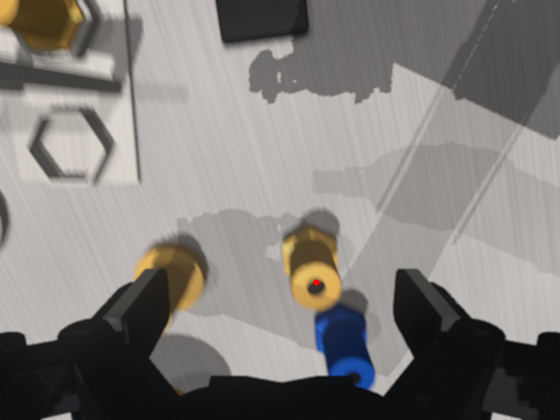

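Run:
```python
from h import *
c=load("w1"); i=c["im"]
a=cv2.resize(i[215:325,265:365],(500,550),interpolation=cv2.INTER_CUBIC)
b=cv2.resize(i[90:200,10:130],(300,275),interpolation=cv2.INTER_CUBIC)
b=np.vstack([b,np.zeros((275,300,3),np.uint8)])
cv2.imwrite("pics/z1.png",np.hstack([a,b])[:,:,::-1])
print(onz(c,317,287,95), onz(c,352,377,95))
```

```text
[388.46513403 283.55692349  95.        ] [378.41282169 388.02643235  95.        ]
```

View pics/z1.png

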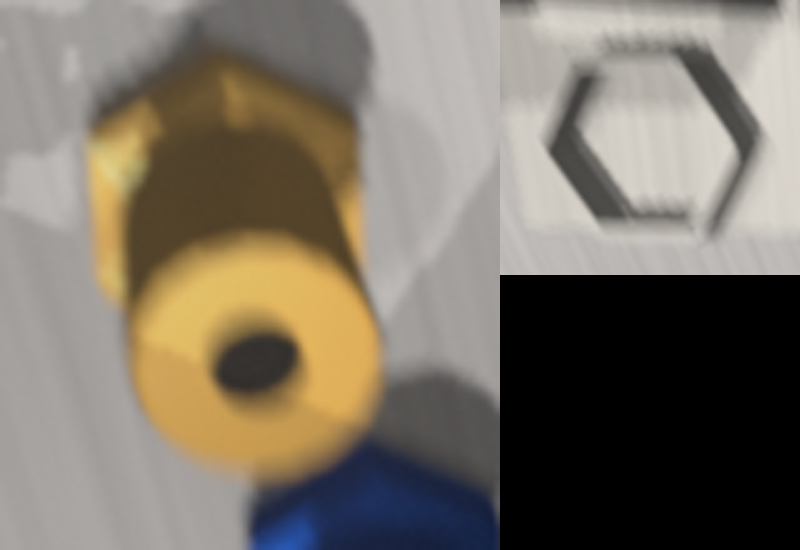

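Run:
```python
from h import *
c=load("w1"); A=onz(c,317,287.2,95)[:2]; print(A)
for n,(x,y) in dict(near=(215,50),right=(355,110),left=(92,130),ll=(103,300)).items():
  for z in(4,22):
    p=onz(c,265+x/5,215+y/5,z)[:2]-A; print(n,z,np.linalg.norm(p).round(1),(np.degrees(np.arctan2(p[1],p[0]))%60).round(1))
Z=lambda x,y:(10+(x-500)/2.5,90+y/2.5)
H=np.array([onz(c,*Z(*k),28)[:2] for k in((583,62),(690,48),(762,133),(712,232),(606,222),(547,142))]); print(H.round(1),H.mean(0))
m=H.mean(0);print(np.linalg.norm(H-m,axis=1).round(1),(np.degrees(np.arctan2(*(H-m).T[::-1]))%60).round(1))
```

```text
[388.51376183 283.75401419]
near 4 32.1 19.4
near 22 37.8 20.7
right 4 34.6 15.2
right 22 36.0 26.1
left 4 33.1 22.1
left 22 36.2 12.7
ll 4 40.8 31.6
ll 22 35.4 22.1
[[607.2  64.7]
 [564.2  70.9]
 [549.3 109.3]
 [584.6 141.7]
 [625.3 126.2]
 [634.6  89.7]] [594.16375337 100.40416924]
[38.  42.1 45.8 42.4 40.4 41.8] [50.  44.6 48.8 43.1 39.7 45.1]
```

Run:
```python
from h import *
print(rel([388.5,282,200],frame(49)))
```

```text
(array([92., 72., 34.]), array([-0.1, 25.5,  0.1]))
```

Request:
send_rows(commands=[[[1,0.015,0.01,0.006,0,4,0],[1,0.03,0.02,0.012,0,8,0],[1,0.045,0.03,0.017,0,12,0],[1,0.06,0.04,0.022,0,17,0],[1,0.075,0.055,0.028,0,21,0],[1,0.085,0.065,0.032,0,25,0],[1,0.092,0.072,0.034,0,25.5,0],[1,0.092,0.072,0.034,0,25.5,0],[1,0.092,0.072,0.034,0,25.5,0],[1,0.092,0.072,0.034,0,25.5,0]]])

```text
t: 2.8
position: [389.3, 281.7, 199.3]
eef_rot: [-1.465, -0.67, 0.668]
contact_force: [0.4, 0.6, -0.1]
width: 85.1
```

```bash
cat >> h.py <<'E'
def rim(c,guess,z=95):
    """centre of cream canister top ring: yellow contour filtered near guess, via hole (dark blob) centroid"""
    hsv=cv2.cvtColor(c["im"],cv2.COLOR_RGB2HSV); u,v=proj(c,guess)[0]
    m=cv2.inRange(hsv,(0,0,0),(180,255,75)); n,l,s,ce=cv2.connectedComponentsWithStats(m)
    k=[(np.hypot(*(ce[j]-[u,v])),j) for j in range(1,n) if 25<s[j,4]<2500]
    d,j=min(k); return ce[j],s[j,4],onz(c,*ce[j],z)
E
python3 - <<'E'
from h import *
sent([92,72,34],[0,25.5,0]); c=cam("wrist"); save(c,"w2"); print(proj(c,[388.5,282,95]),rim(c,[388.5,282,95]))
cv2.imwrite("pics/w2v.png",np.hstack([c["im"]])[:,:,::-1])
E
```

```text
cmd [388.8 282.1 199.5] meas [389.3 281.7 199.3] rot err deg 0.12 t 2.8 F [ 0.4  0.6 -0.1] M [-0.03 -0.   -0.01] w 85.1 q [ 1.05 -0.29 -0.28  0.   -1.58 -1.76]
[[282.34662851 211.14170469]] (array([278.76049383, 210.60493827]), np.int32(405), array([390.08904225, 280.1269365 ,  95.        ]))
```

View pics/w2v.png

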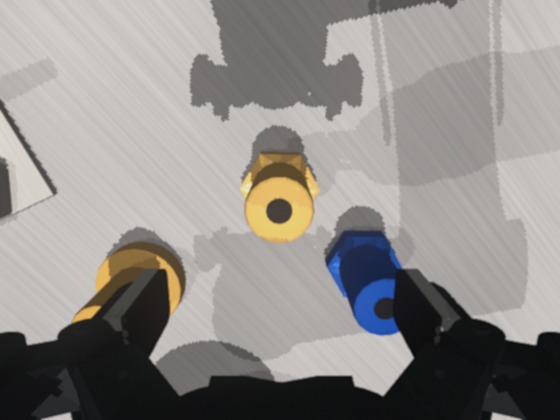

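The hex canister top is at pixel (279,211), which is (390,280), with its hex corners to the left and right along the jaw axis. Both neighbours are clear of the fingers, so I'll descend and grip.

Run:
```python
from h import *
print(rel([390,280.5,76],frame(49)))
```

```text
(array([ -0., 124.,  -2.]), array([-0.1,  0. ,  0. ]))
```

Request:
send_rows(commands=[[[1,0,0.015,-0.002,0,0,0],[1,0,0.035,-0.002,0,0,0],[1,0,0.055,-0.002,0,0,0],[1,0,0.075,-0.002,0,0,0],[1,0,0.095,-0.002,0,0,0],[1,0,0.115,-0.002,0,0,0],[1,0,0.124,-0.002,0,0,0],[1,0,0.124,-0.002,0,0,0],[0.3,0,0.124,-0.002,0,0,0],[-0.5,0,0.124,-0.002,0,0,0]]])

```text
t: 3.68
position: [391.1, 281.2, 76.2]
eef_rot: [-1.465, -0.67, 0.666]
contact_force: [0.8, 0.5, -0.2]
width: 63.7
```

Run:
```python
from h import *
sent([0,124,-2],[0,0,0]); print(rel([390,280.5,250],frame(49)))
```

```text
cmd [390.2 281.   75.5] meas [391.1 281.2  76.2] rot err deg 0.15 t 3.68 F [ 0.8  0.5 -0.2] M [ 0.03 -0.06  0.03] w 63.7 q [ 1.04 -0.25 -0.47  0.   -1.35 -1.76]
(array([  -0., -174.,    0.]), array([-0.1,  0. ,  0. ]))
```

Request:
send_rows(commands=[[[-1,0,0,0,0,0,0],[-1,0,0,0,0,0,0],[-1,0,0,0,0,0,0],[-1,0,0,0,0,0,0],[-1,0,0,0,0,0,0],[-1,0,-0.02,0,0,0,0],[-1,0,-0.05,0,0,0,0],[-1,0,-0.085,0,0,0,0],[-1,0,-0.115,0,0,0,0],[-1,0,-0.14,0,0,0,0]]])

```text
t: 4.52
position: [390.3, 280.6, 216.4]
eef_rot: [-1.465, -0.669, 0.668]
contact_force: [-0.0, 0.3, -2.8]
width: 46.1
```

Run:
```python
from h import *
sent([0,-140,0],[0,0,0]); print(rel([540,150,225],frame(74.3)),rel([597,100,215],frame(74.3)))
```

```text
cmd [390.3 280.7 215.5] meas [390.3 280.6 216.4] rot err deg 0.07 t 4.52 F [-0.   0.3 -2.8] M [ 0.07 -0.05 -0.04] w 46.1 q [ 1.04 -0.29 -0.24 -0.   -1.61 -1.76]
(array([  -1.,  -10., -199.]), array([ -0.1, -25.3,   0.1])) (array([  -1.,    0., -275.]), array([ -0.1, -25.3,   0.1]))
```

Run:
```python
from h import *
print(rel([616,180,225],frame(74.3)))
```

```text
(array([  72.,  -10., -236.]), array([ -0.1, -25.3,   0.1]))
```

Request:
send_rows(commands=[[[-1,0.008,-0.002,-0.024,0,-3,0],[-1,0.016,-0.003,-0.052,0,-6,0],[-1,0.026,-0.005,-0.084,0,-10,0],[-1,0.036,-0.007,-0.118,0,-14,0],[-1,0.046,-0.008,-0.15,0,-18,0],[-1,0.056,-0.009,-0.182,0,-22,0],[-1,0.064,-0.01,-0.21,0,-24,0],[-1,0.072,-0.01,-0.236,0,-25.3,0],[-1,0.072,-0.01,-0.236,0,-25.3,0],[-1,0.072,-0.01,-0.236,0,-25.3,0]]])

```text
t: 5.35
position: [616.2, 179.5, 221.9]
eef_rot: [-1.326, -1.0, 1.007]
contact_force: [-0.8, 0.4, -1.9]
width: 46.1
```

Run:
```python
from h import *
sent([72,-10,-236],[0,-25.3,0]); c=cam("wrist"); save(c,"w3"); print(proj(c,[597,100,28]))
```

```text
cmd [615.7 180.3 225.2] meas [616.2 179.5 221.9] rot err deg 0.27 t 5.35 F [-0.8  0.4 -1.9] M [ 0.12  0.1  -0.01] w 46.1 q [ 0.59  0.15  0.19 -0.   -1.61 -0.87]
[[276.56449028  92.13521069]]
```

View pics/w3.png

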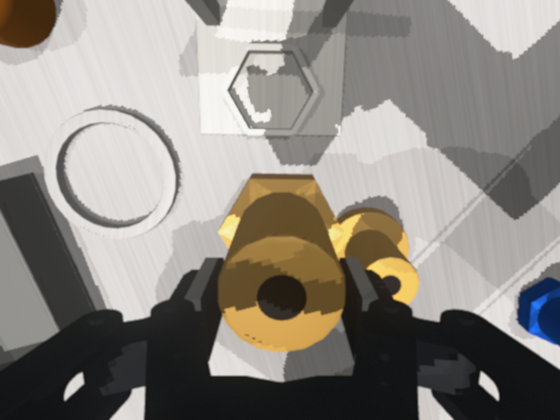

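Run:
```python
from h import *
i=load("w3")["im"]
a=cv2.resize(i[35:145,190:350],(800,550),interpolation=cv2.INTER_CUBIC)
cv2.imwrite("pics/z3.png",a[:,:,::-1])
```

```text
(no output)
```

View pics/z3.png

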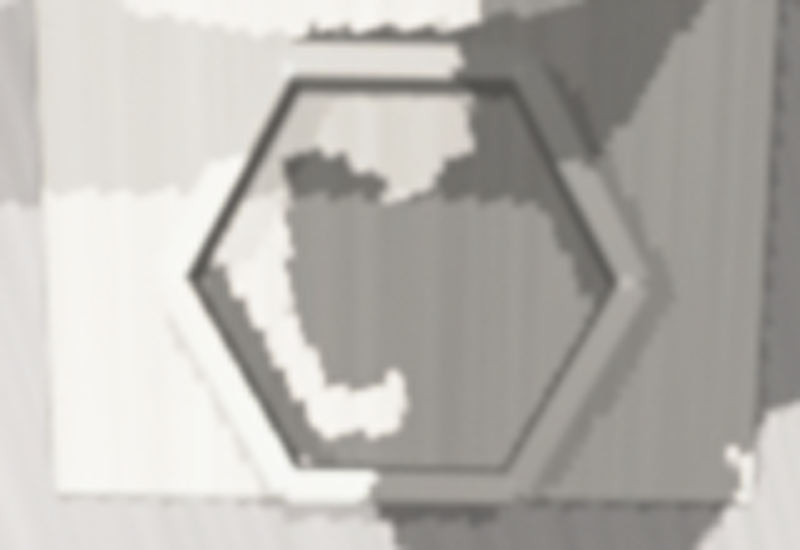

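Run:
```python
from h import *
c=load("w3"); f=lambda x,y:(190+x/5,35+y/5)
H=np.array([onz(c,*f(*k),28)[:2] for k in((292,82),(515,82),(615,282),(508,468),(300,466),(190,275))]); m=H.mean(0)
print(H.round(1),m,np.linalg.norm(H-m,axis=1).round(1),(np.degrees(np.arctan2(*(H-m).T[::-1]))%60).round(1))
s=robot.observe(); print(s["position"])
zt=s["position"][2]-76+95
hc=rim(c,[616,180,zt],zt); print("hole",hc)
p,q=onz(c,252,175,zt-93),onz(c,316,175.5,zt-93); print("foot edge",p,q,np.linalg.norm(p-q),np.degrees(np.arctan2(*(p-q)[[1,0]]))%60)
mid=(p+q)/2;print(mid,"centre from edge",mid[:2]+29.3*np.array([np.cos(np.radians(74.3)),np.sin(np.radians(74.3))]))
for g in((390,50),(650,60)): pass
L,Rr=onz(c,220,232,zt-76),onz(c,345,232,zt-76);print("corners",L,Rr,(L+Rr)/2,np.linalg.norm(L-Rr))
```

```text
[[610.6  62.7]
 [575.   72.7]
 [567.  107.8]
 [592.7 132.7]
 [627.5 122.6]
 [636.3  87.1]] [601.52374488  97.61514236] [36.1 36.4 36.  36.2 36.  36.3] [44.6 43.2 43.5 44.1 43.8 43.2]
[615.59250621 180.06371581 222.73028247]
hole (array([281.47092689, 296.53425446]), np.int32(1737), array([615.50379795, 177.25644271, 241.73028247]))
foot edge [623.75336942 145.60821348 148.73028247] [588.34069656 155.92379438 148.73028247] 36.8845307422477 43.75935352773318
[606.04703299 150.76600393 148.73028247] centre from edge [613.97562605 178.9728721 ]
corners [647.99682917 168.80852884 165.73028247] [581.56088069 187.63724279 165.73028247] [614.77885493 178.22288581 165.73028247] 69.05255766197415
```

Same-camera measurement puts the pocket at (601.5, 97.6), angle 43.7°, and the held canister at angle 43.8°, so they are aligned. With this yaw the wrist camera would sit just above the handle plate, so I'll turn the tool half round and re-measure.

Request:
send_rows(commands=[[[-1,0,-0.01,0,0,-7,0],[-1,0,-0.02,0,0,-14,0],[-1,0,-0.03,0,0,-21,0],[-1,0,-0.04,0,0,-28,0],[-1,0,-0.05,0,0,-35,0],[-1,0,-0.06,0,0,-42,0],[-1,0,-0.07,0,0,-49,0],[-1,0,-0.075,0,0,-56,0],[-1,0,-0.08,0,0,-63,0],[-1,0,-0.08,0,0,-70,0]]])

```text
t: 6.23
position: [615.0, 181.2, 306.1]
eef_rot: [-0.596, -1.872, 1.868]
contact_force: [0.7, 0.6, -2.5]
width: 46.3
```

Run:
```python
from h import *
sent([0,-80,0],[0,-70,0]); print(rel([578,14,305],frame(214.3)))
```

```text
cmd [615.8 180.2 305.2] meas [615.  181.2 306.1] rot err deg 0.44 t 6.23 F [ 0.7  0.6 -2.5] M [0.03 0.01 0.04] w 46.3 q [ 0.6   0.17  0.36 -0.   -1.76  0.36]
(array([-66.,  -0., 157.]), array([  0.1, -70. ,   0. ]))
```

Request:
send_rows(commands=[[[-1,-0.006,0,0.015,0,-7,0],[-1,-0.013,0,0.03,0,-14,0],[-1,-0.02,0,0.047,0,-21,0],[-1,-0.026,0,0.063,0,-28,0],[-1,-0.033,0,0.079,0,-35,0],[-1,-0.04,0,0.095,0,-42,0],[-1,-0.046,0,0.111,0,-49,0],[-1,-0.053,0,0.127,0,-56,0],[-1,-0.06,0,0.143,0,-63,0],[-1,-0.066,0,0.157,0,-70,0]]])

```text
t: 7.07
position: [576.7, 14.2, 304.7]
eef_rot: [-0.586, 1.876, -1.874]
contact_force: [0.2, -0.3, -2.3]
width: 46.0
```

Run:
```python
from h import *
sent([-66,0,157],[0,-70,0]); print(rel([578,14,305],frame(254.3)))
```

```text
cmd [577.8  14.2 304.9] meas [576.7  14.2 304.7] rot err deg 0.42 t 7.07 F [ 0.2 -0.3 -2.3] M [-0.03 -0.05  0.01] w 46.0 q [ 0.37 -0.    0.17 -0.   -1.74  1.81]
(array([-0., -0.,  0.]), array([  0.1, -40. ,  -0.1]))
```

Request:
send_rows(commands=[[[-1,0,0,0,0,-7,0],[-1,0,0,0,0,-14,0],[-1,0,0,0,0,-21,0],[-1,0,0,0,0,-28,0],[-1,0,0,0,0,-35,0],[-1,0,0,0,0,-40,0],[-1,0,0,0,0,-40,0],[-1,0,0,0,0,-40,0],[-1,0,0,0,0,-40,0],[-1,0,0,0,0,-40,0]]])

```text
t: 7.9
position: [577.6, 14.5, 304.4]
eef_rot: [-1.066, 1.409, -1.409]
contact_force: [-0.8, -0.4, -2.2]
width: 46.3
```

Run:
```python
from h import *
sent([0,0,0],[0,-40,0]); c=cam("wrist"); save(c,"w4"); u,v=proj(c,[601.5,97.6,28])[0].astype(int); print(u,v)
i=c["im"]; x,y=max(u-55,0),max(v-45,0); print(x,y)
a=cv2.resize(i[y:y+90,x:x+110],(550,450),interpolation=cv2.INTER_CUBIC); b=cv2.resize(i[120:360,190:370],(250,333))
b=np.vstack([b,np.zeros((117,250,3),np.uint8)])
cv2.imwrite("pics/z4.png",np.hstack([a,b])[:,:,::-1])
```

```text
cmd [577.8  14.2 304.9] meas [577.6  14.5 304.4] rot err deg 0.12 t 7.9 F [-0.8 -0.4 -2.2] M [-0.03  0.04 -0.01] w 46.3 q [ 0.37  0.    0.17 -0.   -1.74  2.49]
281 90
226 45
```

View pics/z4.png

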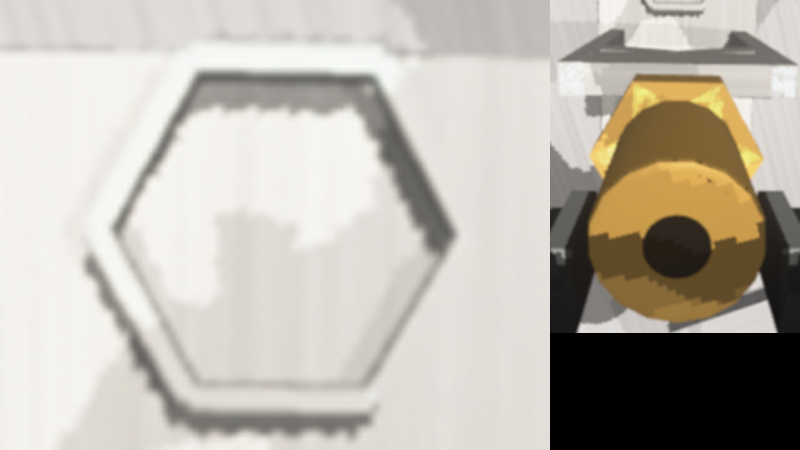

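Run:
```python
from h import *
c=load("w4"); f=lambda x,y:(226+x/5,45+y/5)
H=np.array([onz(c,*f(*k),28)[:2] for k in((198,74),(375,77),(456,237),(366,386),(195,384),(113,229))]); m=H.mean(0)
print(m,np.linalg.norm(H-m,axis=1).round(1),(np.degrees(np.arctan2(*(H-m).T[::-1]))%60).round(1))
s=robot.observe(); tp=s["position"]; zt=tp[2]+19; print(tp)
h=rim(c,[*tp[:2],zt],zt)[2]; print("hole",h)
g=lambda x,y:(190+(x-550)/1.3889,120+y/1.3889)
L,Rr=onz(c,*g(591,157),zt-76),onz(c,*g(763,157),zt-76);print("corners",(L+Rr)/2,np.linalg.norm(L-Rr),np.degrees(np.arctan2(*(L-Rr)[[1,0]]))%60)
p,q=onz(c,*g(637,77),zt-93),onz(c,*g(721,78),zt-93);print("edge",p,q,(p+q)[:2]/2-29.3*np.array([.27,.963]),np.degrees(np.arctan2(*(p-q)[[1,0]]))%60)
```

```text
[602.5082489  96.2339776] [36.3 36.3 36.6 36.2 36.6 36.2] [43.8 42.9 43.1 43.8 42.6 42.9]
[577.67235219  14.46440103 304.33678349]
hole [577.9183907   15.25606665 323.33678349]
corners [577.99700559  14.64977936 247.33678349] 68.7189910012471 44.30158428375887
edge [569.92798962  47.46278134 230.33678349] [603.49237593  37.58970478 230.33678349] [578.79918278  14.31034306] 43.60857710957859
```

Run:
```python
from h import *
print(rel([602,96,118],frame(253.7)))
```

```text
(array([-85., 187.,   1.]), array([ 0.1,  0.6, -0.1]))
```

Request:
send_rows(commands=[[[-1,-0.025,0,0.001,0,0.6,0],[-1,-0.055,0,0.001,0,0.6,0],[-1,-0.08,0,0.001,0,0.6,0],[-1,-0.085,0.02,0.001,0,0.6,0],[-1,-0.085,0.05,0.001,0,0.6,0],[-1,-0.085,0.085,0.001,0,0.6,0],[-1,-0.085,0.12,0.001,0,0.6,0],[-1,-0.085,0.15,0.001,0,0.6,0],[-1,-0.085,0.175,0.001,0,0.6,0],[-1,-0.085,0.187,0.001,0,0.6,0]]])

```text
t: 8.78
position: [599.8, 95.4, 112.7]
eef_rot: [-1.066, 1.42, -1.415]
contact_force: [-1.0, -0.2, -3.2]
width: 46.2
```

Run:
```python
from h import *
sent([-85,187,1],[0,.6,0]); print(rel([602,96,92],frame(253.7)))
c=cam("scene"); save(c,"s1")
cv2.imwrite("pics/s1z.png",cv2.resize(c["im"][150:290,220:380],(800,700)[:2])[:600,:,::-1])
```

```text
cmd [601.6  96.1 118.1] meas [599.8  95.4 112.7] rot err deg 0.35 t 8.78 F [-1.  -0.2 -3.2] M [-0.03  0.14  0.01] w 46.2 q [ 0.49  0.08 -0.09 -0.   -1.4   2.37]
(array([-0., 26.,  0.]), array([ 0.1,  0. , -0.1]))
```

View pics/s1z.png

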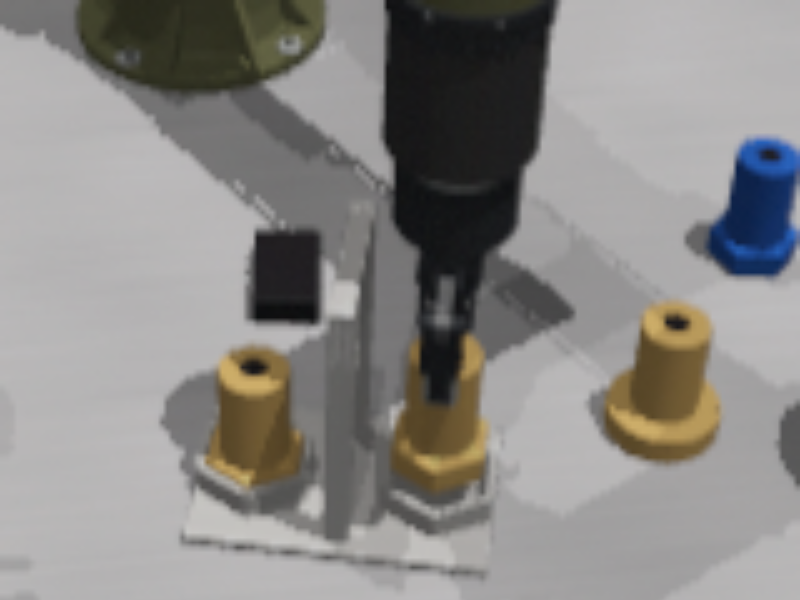

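The canister foot is right over the pocket ring and aligned with it. I'll lower it gently.

Request:
send_rows(commands=[[[-1,0,0.001,0,0,0,0],[-1,0,0.003,0,0,0,0],[-1,0,0.006,0,0,0,0],[-1,0,0.009,0,0,0,0],[-1,0,0.012,0,0,0,0],[-1,0,0.015,0,0,0,0],[-1,0,0.018,0,0,0,0],[-1,0,0.021,0,0,0,0],[-1,0,0.024,0,0,0,0],[-1,0,0.026,0,0,0,0]]])

```text
t: 9.67
position: [601.6, 95.8, 90.8]
eef_rot: [-1.062, 1.416, -1.415]
contact_force: [-0.3, 0.3, -3.4]
width: 45.9
```

Run:
```python
from h import *
sent([0,26,0],[0,0,0])
```

```text
cmd [601.6  96.1  92.1] meas [601.6  95.8  90.8] rot err deg 0.1 t 9.67 F [-0.3  0.3 -3.4] M [ 0.04 -0.01 -0.02] w 45.9 q [ 0.49  0.09 -0.12 -0.   -1.36  2.37]
```

Request:
send_rows(commands=[[[-1,0,0.002,0,0,0,0],[-1,0,0.004,0,0,0,0],[-1,0,0.006,0,0,0,0],[-1,0,0.008,0,0,0,0],[-1,0,0.008,0,0,0,0],[0.2,0,0.008,0,0,0,0],[0.5,0,0.008,0,0,0,0],[0.5,0,0.008,0,0,0,0],[0.5,0,0.008,0,0,0,0],[0.5,0,0.008,0,0,0,0]]])

```text
t: 10.5
position: [601.8, 95.8, 83.3]
eef_rot: [-1.061, 1.415, -1.415]
contact_force: [-0.1, -0.9, 0.3]
width: 63.9
```

Run:
```python
from h import *
sent([0,8,0],[0,0,0])
```

```text
cmd [601.6  96.1  84.1] meas [601.8  95.8  83.3] rot err deg 0.1 t 10.5 F [-0.1 -0.9  0.3] M [-0.01  0.    0.04] w 63.9 q [ 0.49  0.1  -0.13  0.   -1.34  2.37]
```

Request:
send_rows(commands=[[[0.6,0,-0.01,0,0,0,0],[0.6,0,-0.035,0,0,0,0],[0.6,0,-0.07,0,0,0,0],[0.6,0,-0.105,0,0,0,0],[1,0,-0.14,0,0,0,0],[1,0,-0.175,0,0,0,0],[1,0,-0.21,0,7,0],[1,0,-0.23,0,0,14,0],[1,0,-0.24,0,0,21,0],[1,0,-0.24,0,0,28,0]]])

```text
validation failed for argument at $.co...
```

Request:
send_rows(commands=[[[0.6,0,-0.01,0,0,0,0],[0.6,0,-0.035,0,0,0,0],[0.6,0,-0.07,0,0,0,0],[0.6,0,-0.105,0,0,0,0],[1,0,-0.14,0,0,0,0],[1,0,-0.175,0,0,0,0],[1,0,-0.21,0,0,7,0],[1,0,-0.23,0,0,14,0],[1,0,-0.24,0,0,21,0],[1,0,-0.24,0,0,28,0]]])

```text
t: 11.33
position: [602.4, 95.6, 328.1]
eef_rot: [-0.727, 1.753, -1.755]
contact_force: [0.3, 0.2, -0.6]
width: 85.2
```

Run:
```python
from h import *
sent([0,-240,0],[0,28,0])
# target: pre-grasp back along fingers
yaw=-16.3
Q=frame(yaw,35); g=np.array([586,38,187.]); print(rel(g-Q[:,1]*156,frame(yaw+108)))
```

```text
cmd [601.8  95.7 324.1] meas [602.4  95.6 328.1] rot err deg 0.54 t 11.33 F [ 0.3  0.2 -0.6] M [ 0.   -0.01  0.04] w 85.2 q [ 0.49  0.09  0.31  0.   -1.79  1.88]
(array([ 94.,   9., -50.]), array([1.00e-01, 1.34e+02, 1.00e-01]))
```

Request:
send_rows(commands=[[[1,0.005,0,-0.003,0,7,0],[1,0.01,0,-0.006,0,14,0],[1,0.015,0,-0.009,0,21,0],[1,0.02,0,-0.012,0,28,0],[1,0.03,0,-0.016,0,35,0],[1,0.04,0,-0.02,0,42,0],[1,0.05,0,-0.025,0,49,0],[1,0.06,0,-0.03,0,56,0],[1,0.07,0,-0.035,0,63,0],[1,0.08,0,-0.04,0,70,0]]])

```text
t: 12.17
position: [516.7, 66.1, 324.2]
eef_rot: [-0.434, -1.985, 1.984]
contact_force: [0.0, -0.3, -0.3]
width: 85.4
```

Run:
```python
from h import *
sent([80,0,-40],[0,70,0])
c=cam("wrist"); save(c,"w5")
c=cam("top"); save(c,"t1"); c=cam("scene"); save(c,"s2")
```

```text
cmd [517.3  66.4 324.1] meas [516.7  66.1 324.2] rot err deg 0.38 t 12.17 F [ 0.  -0.3 -0.3] M [ 0.02  0.01 -0.03] w 85.4 q [ 0.51 -0.14  0.08  0.   -1.79  0.63]
```

Request:
send_rows(commands=[[[1,0,0,0,0,7,0],[1,0,0,0,0,14,0],[1,0,0,0,0,21,0],[1,0,0,0,0,28,0],[1,0,0,0,0,35,0],[1,0,0,0,0,42,0],[1,0,0,0,0,49,0],[1,0,0,0,0,56,0],[1,0,0,0,0,63,0],[1,0,0,0,0,70,0]]])

```text
t: 13.15
position: [517.8, 66.7, 323.3]
eef_rot: [-1.244, -1.152, 1.153]
contact_force: [0.1, -0.1, 0.7]
width: 85.4
```

Run:
```python
from h import *
sent([0,0,0],[0,70,0])
s=load("s2"); print(rim(s,[602,97,103],103))
Q=frame(-16.3,35); print(rel([490,65,315],frame(15)))
```

```text
cmd [517.3  66.4 324.1] meas [517.8  66.7 323.3] rot err deg 0.16 t 13.15 F [ 0.1 -0.1  0.7] M [ 0.02 -0.02 -0.03] w 85.4 q [ 0.51 -0.14  0.08 -0.   -1.79 -0.59]
(array([276.91869919, 204.82926829]), np.int32(246), array([479.6515409 ,  13.21561165, 103.        ]))
(array([-3.,  9., 27.]), array([-0.1, 70.7,  0. ]))
```

Request:
send_rows(commands=[[[1,0,0,0.003,0,7,0],[1,0,0,0.006,0,14,0],[1,0,0,0.009,0,21,0],[1,0,0,0.012,0,28,0],[1,0,0,0.015,0,35,0],[1,0,0,0.018,0,42,0],[1,0,0,0.021,0,49,0],[1,0,0,0.024,0,56,0],[1,0,0,0.027,0,63,0],[1,0,0,0.027,0,70,0]]])

```text
t: 13.98
position: [490.5, 68.7, 323.6]
eef_rot: [-1.56, -0.214, 0.214]
contact_force: [-0.1, 0.2, 0.4]
width: 85.7
```

Run:
```python
from h import *
sent([0,0,27],[0,70,0])
Q=frame(-16.3,35); g=np.array([586,38,187.]); print(g-Q[:,1]*126,rel(g-Q[:,1]*126,Q))
```

```text
cmd [490.4  68.4 324.1] meas [490.5  68.7 323.6] rot err deg 0.15 t 13.98 F [-0.1  0.2  0.4] M [ 0.02  0.03 -0.  ] w 85.7 q [ 0.55 -0.21  0.02 -0.   -1.8  -1.85]
[516.63426593  58.28396015 290.21315758] (array([ 23.,  34., -17.]), array([ -9.9,  31. , -34.1]))
```

Request:
send_rows(commands=[[[1,0.003,0.005,-0.002,-1.4,4.4,-4.9],[1,0.007,0.01,-0.005,-2.8,8.9,-9.7],[1,0.01,0.015,-0.007,-4.2,13.3,-14.6],[1,0.013,0.019,-0.01,-5.7,17.7,-19.5],[1,0.016,0.024,-0.012,-7.1,22.1,-24.4],[1,0.02,0.029,-0.015,-8.5,26.6,-29.2],[1,0.023,0.034,-0.017,-9.9,31,-34.1],[1,0.023,0.034,-0.017,-9.9,31,-34.1],[1,0.023,0.034,-0.017,-9.9,31,-34.1],[1,0.023,0.034,-0.017,-9.9,31,-34.1]]])

```text
t: 14.82
position: [517.5, 58.8, 291.3]
eef_rot: [-1.594, -0.265, -0.697]
contact_force: [0.0, -0.6, 0.7]
width: 85.3
```

Run:
```python
from h import *
sent([23,34,-17],[-9.9,31,-34.1])
c=cam("wrist"); save(c,"w6")
Q=frame(-16.3); 
for p in ([0,0,205],[-56,0,205],[56,0,205],[0,62,103],[0,-62,103]): print(p,proj(c,[586,38,0]+Q@np.array([1,0,0])*p[0]+Q[:,2]*p[1]+[0,0,p[2]]).round(0))
```

```text
cmd [517.1  58.3 290.1] meas [517.5  58.8 291.3] rot err deg 0.2 t 14.82 F [ 0.  -0.6  0.7] M [ 0.43  1.4  -0.04] w 85.3 q [ 0.84 -0.67 -0.66  0.56 -1.32 -2.76]
[0, 0, 205] [[280. 221.]]
[-56, 0, 205] [[280. 162.]]
[56, 0, 205] [[280. 264.]]
[0, 62, 103] [[351. 130.]]
[0, -62, 103] [[210. 130.]]
```

View pics/w6.png

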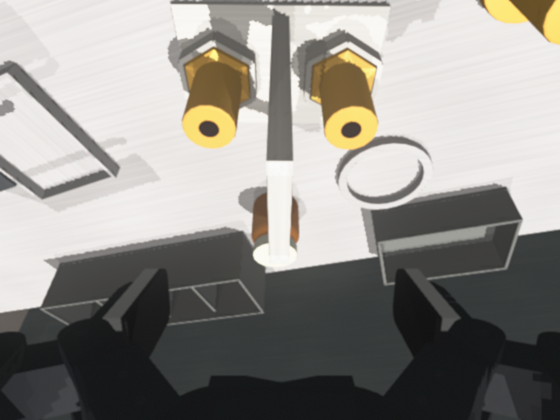

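The plate's top edge starts at (280,161), as predicted for grip (586,38) and yaw −16.3°. Both canister tops sit symmetrically, at (209,129) and (350,129), where a 103 mm top height predicts them, so the canister is home. I'll advance and grip the handle.

Request:
send_rows(commands=[[[1,0,0.015,0,0,0,0],[1,0,0.035,0,0,0,0],[1,0,0.055,0,0,0,0],[1,0,0.075,0,0,0,0],[1,0,0.095,0,0,0,0],[1,0,0.11,0,0,0,0],[1,0,0.12,0,0,0,0],[1,0,0.12,0,0,0,0],[0.3,0,0.12,0,0,0,0],[-0.2,0,0.12,0,0,0,0]]])

```text
t: 15.7
position: [583.9, 38.9, 193.1]
eef_rot: [-1.594, -0.264, -0.701]
contact_force: [0.1, 0.0, -0.1]
width: 63.7
```

Request:
send_rows(commands=[[[-0.6,0,0,0,0,0,0],[-1,0,0,0,0,0,0],[-1,0,0,0,0,0,0],[-1,0,0,0,0,0,0],[-1,0,0,0,0,0,0],[-1,0,0,0,0,0,0],[-1,0,0,0,0,0,0],[-1,0,0,0,0,0,0],[-1,0,0,0,0,0,0],[-1,0,0,0,0,0,0]]])

```text
t: 16.53
position: [583.1, 38.4, 191.6]
eef_rot: [-1.595, -0.263, -0.7]
contact_force: [-4.5, -3.7, 3.1]
width: 14.7
```

Run:
```python
from h import *
sent([0,120,0],[0,0,0])
p,Q=cmd(); print(rel(p+[0,0,20],Q),rel(p+[0,0,100],Q))
# carrier yaw -> 4.7 ; staged targets (TCP)
for P,y in (([560,0,265],-10),([586,-100,282],4.7)): print(P,rel(P,frame(y,35)))
```

```text
cmd [583.1  38.9 191.8] meas [583.1  38.4 191.6] rot err deg 0.13 t 16.53 F [-4.5 -3.7  3.1] M [-0.42  2.18 -0.78] w 14.7 q [ 0.66 -0.5  -0.75  0.58 -1.01 -2.75]
(array([ 11., -16.,  -0.]), array([0., 0., 0.])) (array([ 57., -82.,  -0.]), array([0., 0., 0.]))
[560, 0, 265] (array([ 33., -66., -44.]), array([ 3.6, -5.2, -0. ]))
[586, -100, 282] (array([  86.,  -50., -133.]), array([ 12.1, -17.2,  -0. ]))
```

Request:
send_rows(commands=[[[-1,0.001,-0.002,0,0,0,0],[-1,0.003,-0.005,0,0,0,0],[-1,0.006,-0.009,0,0,0,0],[-1,0.011,-0.016,0,0,0,0],[-1,0.018,-0.026,0,0,0,0],[-1,0.026,-0.037,0,0,0,0],[-1,0.034,-0.049,0,0,0,0],[-1,0.042,-0.06,0,0,0,0],[-1,0.048,-0.069,0,0,0,0],[-1,0.051,-0.073,0,0,0,0]]])

```text
t: 17.37
position: [583.4, 39.4, 283.0]
eef_rot: [-1.593, -0.265, -0.701]
contact_force: [1.1, 0.3, -9.2]
width: 14.8
```

Run:
```python
from h import *
sent([51,-73,0],[0,0,0])
c=cam("scene");save(c,"s3")
seat=np.array([588.4,-273,215]); a=np.radians(4.7); yd=np.array([-np.sin(a),np.cos(a),0])
Q=frame(4.7,35)
T=seat+yd*150+[0,0,26+35]-6*Q[:,1]; print(T,rel(T,Q))
```

```text
cmd [583.1  39.  280.8] meas [583.4  39.4 283. ] rot err deg 0.18 t 17.37 F [ 1.1  0.3 -9.2] M [ 0.88  2.91 -0.  ] w 14.8 q [ 0.67 -0.5  -0.57  0.54 -1.17 -2.66]
[ 572.67933738 -123.78637996  280.91491227] (array([  29.,   20., -159.]), array([ 12.1, -17.2,  -0. ]))
```

Request:
send_rows(commands=[[[-1,0.001,0.001,-0.006,0.5,-0.7,0],[-1,0.003,0.002,-0.02,1.5,-2.1,0],[-1,0.007,0.005,-0.04,3,-4.3,0],[-1,0.012,0.008,-0.064,4.9,-6.9,0],[-1,0.016,0.011,-0.088,6.7,-9.5,0],[-1,0.02,0.014,-0.112,8.5,-12.1,0],[-1,0.024,0.017,-0.133,10.1,-14.4,0],[-1,0.027,0.019,-0.149,11.3,-16.1,0],[-1,0.029,0.02,-0.157,12,-17,0],[-1,0.029,0.02,-0.159,12.1,-17.2,0]]])

```text
t: 18.25
position: [571.5, -125.9, 279.9]
eef_rot: [-1.495, -0.536, -0.414]
contact_force: [-0.8, 0.4, -8.0]
width: 14.7
```

Run:
```python
from h import *
sent([29,20,-159],[12.1,-17.2,0])
a=cam("scene");save(a,"s4");b=cam("top");save(b,"t4")
p,Q=cmd(); g=p+6*Q[:,1]; print("grip",g)
x,y=Q[:,0]*0,Q[:,2]; ap=g-[0,0,35]; print("apex",ap)
seat=np.array([588.4,-273,215]); tip=seat+57*y
A=a["im"].copy();B=b["im"].copy()
for c,I in((a,A),(b,B)):
    pts=[ap,ap+[0,0,53],tip+[0,0,14],seat,seat+[0,0,-0]-y*130]
    for P,col in zip(pts,((255,0,0),(0,255,0),(255,0,255),(255,0,255),(0,0,255))):
        u,v=proj(c,P)[0]; print(u.round(1),v.round(1)); I[int(round(v)),int(round(u))]=col
r=lambda i,x,y,w,h,W,H:cv2.resize(i[y:y+h,x:x+w],(W,H),interpolation=cv2.INTER_NEAREST)
cv2.imwrite("pics/z5.png",np.hstack([r(A,120,130,160,225,400,562),r(B,300,120,160,225,400,562)])[:,:,::-1])
```

```text
cmd [ 572.2 -123.5  281.1] meas [ 571.5 -125.9  279.9] rot err deg 0.23 t 18.25 F [-0.8  0.4 -8. ] M [-0.32  3.4  -0.01] w 14.7 q [ 0.15 -0.52 -0.43  0.05 -1.06 -1.65]
grip [ 575.61673415 -123.23359168  276.20492619]
apex [ 575.61673415 -123.23359168  241.20492619]
235.5 194.0
234.3 179.5
204.2 201.6
185.1 207.9
139.0 214.3
324.7 197.8
327.5 193.7
362.2 195.1
383.9 194.1
435.8 189.4
```

View pics/z5.png

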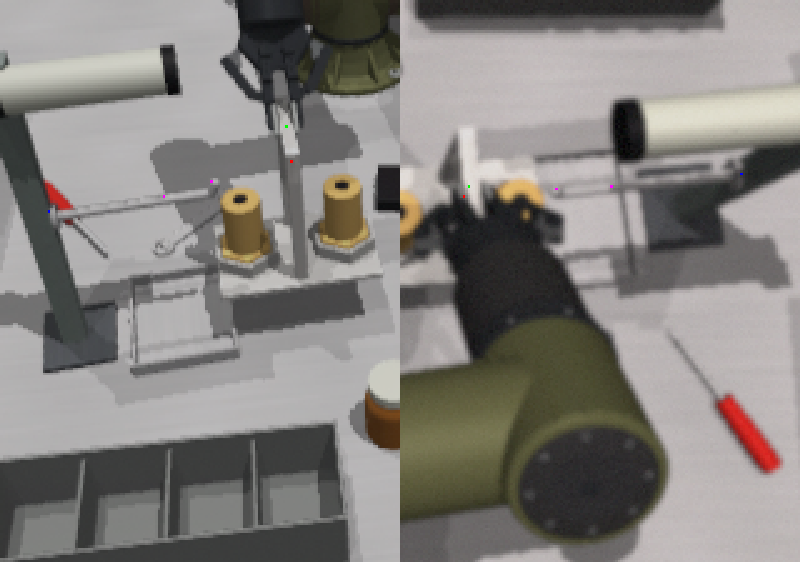

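The predicted tip marker falls on the hook tip in both views: scene crop (213,181), top crop (556,189). The carrier hangs level with the canister seated. I'll slide it on along the rod.

Request:
send_rows(commands=[[[-1,0,0,-0.003,0,0,0],[-1,0,0,-0.009,0,0,0],[-1,0,0,-0.018,0,0,0],[-1,0,0,-0.028,0,0,0],[-1,0,0,-0.038,0,0,0],[-1,0,0,-0.048,0,0,0],[-1,0,0,-0.058,0,0,0],[-1,0,0,-0.066,0,0,0],[-1,0,0,-0.072,0,0,0],[-1,0,0,-0.075,0,0,0]]])

```text
t: 19.18
position: [578.4, -198.8, 280.5]
eef_rot: [-1.493, -0.539, -0.414]
contact_force: [-0.2, 0.7, -9.2]
width: 14.5
```

Run:
```python
from h import *
sent([0,0,-75],[0,0,0])
```

```text
cmd [ 578.3 -198.3  281.1] meas [ 578.4 -198.8  280.5] rot err deg 0.12 t 19.18 F [-0.2  0.7 -9.2] M [-0.28  3.39 -0.  ] w 14.5 q [-0.05 -0.41 -0.3  -0.08 -1.07 -1.42]
```

Force is just the weight, so I'll move on over the tip.

Request:
send_rows(commands=[[[-1,0,0,-0.003,0,0,0],[-1,0,0,-0.008,0,0,0],[-1,0,0,-0.014,0,0,0],[-1,0,0,-0.02,0,0,0],[-1,0,0,-0.026,0,0,0],[-1,0,0,-0.032,0,0,0],[-1,0,0,-0.038,0,0,0],[-1,0,0,-0.043,0,0,0],[-1,0,0,-0.046,0,0,0],[-1,0,0,-0.047,0,0,0]]])

```text
t: 20.02
position: [582.2, -245.8, 280.7]
eef_rot: [-1.493, -0.539, -0.415]
contact_force: [-0.6, -0.0, -9.0]
width: 14.6
```

Run:
```python
from h import *
sent([0,0,-47],[0,0,0])
c=cam("scene");save(c,"s5")
# yellow canister tops in scene vs expected for gripped pose
p,Q=cmd(); g=p+6*Q[:,1]; o=g-[0,0,187]
for s in(62,-62):
    P=o+Q[:,2]*s+[0,0,103]; print(proj(c,P).round(1), rim(c,P,P[2])[:2])
```

```text
cmd [ 582.2 -245.1  281.1] meas [ 582.2 -245.8  280.7] rot err deg 0.11 t 20.02 F [-0.6 -0.  -9. ] M [-0.31  3.43  0.04] w 14.6 q [-0.17 -0.33 -0.22 -0.16 -1.09 -1.29]
[[216.8 209.4]] (array([201.65      , 257.95166667]), np.int32(600))
[[174.6 215.3]] (array([133.39038101, 216.6296065 ]), np.int32(1601))
```

Request:
send_rows(commands=[[[-1,0,0,-0.004,0,0,0],[-1,0,0,-0.01,0,0,0],[-1,0,0,-0.016,0,0,0],[-1,0,0,-0.022,0,0,0],[-1,0,0,-0.027,0,0,0],[-1,0,0,-0.028,0,0,0],[-1,-0.002,0.003,-0.028,0,0,0],[-1,-0.005,0.007,-0.028,0,0,0],[-1,-0.009,0.013,-0.028,0,0,0],[-1,-0.012,0.017,-0.028,0,0,0]]])

```text
t: 20.9
position: [584.2, -272.5, 258.3]
eef_rot: [-1.492, -0.538, -0.413]
contact_force: [-0.5, -0.1, -9.5]
width: 14.5
```

Run:
```python
from h import *
sent([-12,17,-28],[0,0,0])
```

```text
cmd [ 584.4 -273.   260.3] meas [ 584.2 -272.5  258.3] rot err deg 0.06 t 20.9 F [-0.5 -0.1 -9.5] M [-0.14  3.63  0.1 ] w 14.5 q [-0.23 -0.28 -0.2  -0.2  -1.07 -1.21]
```

Request:
send_rows(commands=[[[-1,-0.0005,0.0008,0,0,0,0],[-1,-0.001,0.0015,0,0,0,0],[-1,-0.0015,0.002,0,0,0,0],[-1,-0.002,0.003,0,0,0,0],[-1,-0.0025,0.0035,0,0,0,0],[-1,-0.003,0.004,0,0,0,0],[-1,-0.003,0.0045,0,0,0,0],[-1,-0.0035,0.005,0,0,0,0],[-1,-0.0035,0.005,0,0,0,0],[-1,-0.0035,0.005,0,0,0,0]]])

```text
t: 21.73
position: [585.1, -273.2, 255.8]
eef_rot: [-1.493, -0.542, -0.417]
contact_force: [1.3, 0.6, -2.5]
width: 14.8
```

Run:
```python
from h import *
sent([-3.5,5,0],[0,0,0])
```

```text
cmd [ 584.4 -273.   254.1] meas [ 585.1 -273.2  255.8] rot err deg 0.26 t 21.73 F [ 1.3  0.6 -2.5] M [0.1  1.73 0.2 ] w 14.8 q [-0.23 -0.28 -0.21 -0.2  -1.06 -1.21]
```

Request:
send_rows(commands=[[[-1,-0.0005,0.001,0,0,0,0],[-1,-0.001,0.0015,0,0,0,0],[-1,-0.001,0.0015,0,0,0,0],[-0.6,-0.001,0.0015,0,0,0,0],[-0.4,-0.001,0.0015,0,0,0,0],[-0.2,-0.001,0.0015,0,0,0,0],[0,-0.001,0.0015,0,0,0,0],[0,-0.001,0.0015,0,0,0,0],[0,-0.001,0.0015,0,0,0,0],[0,-0.001,0.0015,0,0,0,0]]])

```text
t: 22.57
position: [584.4, -273.1, 252.0]
eef_rot: [-1.493, -0.539, -0.414]
contact_force: [-0.6, 0.4, 0.1]
width: 42.9
```

Run:
```python
from h import *
sent([-1,1.5,0],[0,0,0])
```

```text
cmd [ 584.5 -273.   252.3] meas [ 584.4 -273.1  252. ] rot err deg 0.09 t 22.57 F [-0.6  0.4  0.1] M [-0.16  1.53 -0.  ] w 42.9 q [-0.23 -0.28 -0.21 -0.2  -1.06 -1.21]
```

Request:
send_rows(commands=[[[0,0,-0.004,0,0,0,0],[0,0,-0.012,0,0,0,0],[0,0,-0.022,0,0,0,0],[0,0,-0.034,0,0,0,0],[0,0,-0.048,0,0,0,0],[0,0,-0.064,0,0,0,0],[0,0,-0.082,0,0,0,0],[0,0,-0.1,0,0,0,0],[0,0,-0.115,0,0,0,0],[0,0,-0.12,0,0,0,0]]])

```text
t: 23.4
position: [514.6, -279.3, 355.5]
eef_rot: [-1.495, -0.544, -0.419]
contact_force: [0.1, -0.7, 0.5]
width: 42.3
```

Request:
send_rows(commands=[[[0,-0.01,0,0,0,0,0],[0,-0.03,0,0,0,0,0],[0,-0.05,0,0,0,0,0],[0,-0.07,0,0,0,0,0],[0,-0.08,0,0,0,0,0],[0,-0.08,0,0,0,0,0],[0,-0.08,0,0,0,0,0],[0,-0.08,0,0,0,0,0],[0,-0.08,0,0,0,0,0],[0,-0.08,0,0,0,0,0]]])

```text
t: 24.23
position: [451.1, -283.8, 304.7]
eef_rot: [-1.492, -0.54, -0.414]
contact_force: [-0.6, 0.7, -0.6]
width: 42.6
```

Run:
```python
from h import *
sent([0,-120,0],[0,0,0]); sent([-80,0,0],[0,0,0])
a=cam("scene");save(a,"s6");w=cam("wrist");save(w,"w6b")
cv2.imwrite("pics/z6.png",cv2.resize(a["im"][130:320,90:300],(735,600)[:2])[:,:,::-1][:600])
a2=np.radians(4.7); y=np.array([-np.sin(a2),np.cos(a2),0]); o=np.array([588.4,-273,63.])
hsv=cv2.cvtColor(a["im"],cv2.COLOR_RGB2HSV); m=cv2.inRange(hsv,(14,110,90),(26,255,255)); n,l,s,ce=cv2.connectedComponentsWithStats(m)
print([(s[j].tolist(),ce[j].round(1).tolist()) for j in range(1,n) if s[j,4]>60])
for k in(62,-62): print(k,"pred top/bottom px",proj(a,[o+y*k+[0,0,103],o+y*k+[0,0,8]]).round(1).tolist())
```

```text
cmd [ 515.9 -278.7  350.7] meas [ 451.1 -283.8  304.7] rot err deg 0.1 t 24.23 F [-0.6  0.7 -0.6] M [-0.14  1.58 -0.  ] w 42.6 q [-0.36 -0.53 -0.28 -0.26 -1.27 -1.12]
cmd [ 450.6 -284.1  304.8] meas [ 451.1 -283.8  304.7] rot err deg 0.1 t 24.23 F [-0.6  0.7 -0.6] M [-0.14  1.58 -0.  ] w 42.6 q [-0.36 -0.53 -0.28 -0.26 -1.27 -1.12]
[([106, 47, 24, 9, 151], [118.0, 51.2]), ([84, 48, 14, 9, 96], [90.2, 52.3]), ([341, 97, 45, 9, 243], [362.9, 101.4]), ([64, 115, 27, 7, 138], [76.2, 118.3]), ([402, 193, 49, 32, 1136], [425.9, 208.2]), ([341, 211, 23, 31, 401], [353.6, 227.7]), ([202, 213, 19, 30, 393], [210.6, 228.7]), ([160, 220, 21, 29, 403], [169.2, 234.7]), ([0, 229, 27, 43, 443], [10.7, 245.2]), ([411, 231, 24, 26, 261], [422.2, 245.7]), ([266, 287, 23, 12, 106], [277.5, 293.7])]
62 pred top/bottom px [[208.3, 217.3], [211.6, 239.4]]
-62 pred top/bottom px [[166.4, 223.3], [171.9, 245.5]]
```

Run:
```python
from h import *
a=load("s6")["im"].astype(int)[190:290,120:260]; [cam("scene") for _ in range(8)]; b=cam("scene")["im"].astype(int)[190:290,120:260]
print("moving px",(abs(a-b).max(2)>40).sum()); print(robot.sign_off())
```

```text
moving px 6
the job is handed in; nothing more can be done
None
```

The hex-footed canister is seated in the carrier's pocket, and the carrier is hanging on the hook by its handle over the drip tray. I handed the job in at about 25 s of the 51 s allowed.

**Canister:** It went into the pocket with no sideways force while the carrier stood on the bench. A close picture afterwards showed both canister tops at the height for fully home (103 mm).

**Hanging:** I took the handle with the tool tilted 35°, slid it along the rod under the lamp and lowered it. The load came off the gripper about where the 215 mm rod height predicted. I then opened the fingers and backed away.

**Last checks:**
- Both canisters in the carrier were within about 1 px of where a level, seated, hanging carrier should put them in the scene camera.
- The picture hardly changed over about 0.45 s (6 changed pixels), so the carrier was at rest.
- Wrist force in the readings between moves stayed around 10 N or less, and it was near zero after release with nothing touching.

**Not confirmed or in disagreement:**
- I tried to view a final picture, but the 12-picture limit was already used up, so the end state is confirmed by numbers only.
- A simple dark-hole detector failed on the scene camera at two points; I used other measurements there.
- The top and scene cameras disagreed by about 4–9 mm in y at the start. I settled this with close wrist pictures for the canister and carrier, and by checking the hook position in both fixed cameras.

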